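# Find the fullest spice tin by its weight

### The arm

A 6-joint arm with a two-finger parallel gripper is mounted at the origin on the work surface. World frame = base frame: x ahead of the robot, y to its left, z up, the work surface at z = 0. Lengths are in mm, angles in rad, forces in N, time in s.
With the tool pointing down it reaches from about 275 to 1000 mm from the base axis. Payload 8.4 kg.
Tool frame: the origin (TCP) lies at the very end of the fingers, on their centre line; the grasp point (between the pads) lies 19 mm behind it; z points along the fingers, y is the line along which they close (so a half turn about z gives the same grasp; the last joint's range is limited). The gripper opens to 85 mm and grips with 20 to 120 N. Pads are 22 mm wide; open, the fingers measure 114 mm over their backs; the gripper's body (76 mm by 85 mm) begins 54 mm behind the grasp point. The pads swing forward as they close: fully open they stand 13 mm farther back than shut.
Start: joints at [-1.29, 0.353, 1.633, -0, 1.155, -0.002], TCP at [174.402, -600.177, 231.281] pointing down, gripper open.
Joint ranges: [-2.63, 2.63], [-0.92, 2.1], [0.06, 2.66], [-1.3, 4.44], [0, 2.69], [-3.02, 3.02]. Speed limits (rad/s): [2.22, 2.22, 2.79, 3.14, 3.14, 3.14].

### API

Orientations are given as [roll, pitch, yaw] about the fixed x, y, z axes, in that order (R = Rz(yaw) Ry(pitch) Rx(roll)).
In Python, from rig import sensors, grab_frame, camera_params, order gives the robot as it stands. The module is installed in compiled form; this text tells all that it offers.
- The arm moves only by the tool move_arm, never from a script. Its argument "motion" is a list of rows, each a list of 7 numbers: the turn, a rotation vector about the tool's x, y, z in a scale on which 1.0 is pi/2 rad, then the shift along the tool's x, y, z in fractions of the full range, 1 being 0.75 m, then the finger opening in m, from 0 to 0.0854. A call has 1 to 8 rows; each row is the pose to reach, as a shift and turn from the pose commanded when the call began, along the tool's axes at that moment; what a row does not reach only later rows make up. A row lasts 1/8 s, in which the tool goes at most 62.5 mm and 10.7 degrees, less where a joint would pass 70% of its speed; a pose out of reach is approached as far as the arm can. No shift or turn number may pass 1 either way. A call with a gripper value outside its range is refused whole. The fingers move at their own pace and stop on an object; "grip_force" is the grip in N (left out, the last holds). Time passes only in rows, so rows that repeat a pose let the fingers close. It gives the time, the measured TCP pose, the force, the opening and the grip force at its end, in the units of the state.
- sensors.sense(): the state, without advancing time (a new reading comes with each control period).
- grab_frame(name): name is "scene" or "side" or "wrist"; returns (picture, depth): 480x640x3 uint8, red, green, blue; 480x640 float32, mm along the optical axis (not along the pixel's ray), 0 where there is no reading.
- camera_params(name): a dict with "camera_matrix" (3x3 intrinsics, pixels), "world_from_camera" (4x4, takes a point from camera to world coordinates). Camera axes: x right, y down, z forward; pixel columns grow to the right and rows downward; lengths in mm; the calibration is good to about 2 mm. A picture is of the moment at which its call begins: read the wrist's pose just before it. camera_params takes no time and is no camera call; for the wrist camera it gives the pose at the moment of the call.
- order.sign_off(): hands the job in; it is judged then, once.
The state is a dict: "clock": time; "qpos": joint angles; "qvel": joint speeds; "joint_efforts": joint torques, N m; "eef_pos": TCP position; "tcp_rot": TCP orientation; "contact_force": force on the tool from outside, world axes, zero at the start; "wrist_torque": the same for the moment, N m; "opening": opening from 0.0 (shut) to 1.0 (fully open); "grasp_force": force on a finger pad.
Only numpy, scipy, OpenCV 4.12 (cv2) and the standard library are available. Lean on these libraries where they do the work, as an engineer would, in place of code of your own. Each camera call takes 0.05 s, during which the arm holds its last target. There are 200 camera calls.

### The job

Lift the lid off the round steel spice box by its knob and lay it gently, knob up, on the bamboo chapati board. Then heft the three identical closed tins in the box one at a time, keeping them upright and standing each back on the box floor before you take the next, to find the heaviest, the full one. Finish while holding the heaviest tin upright in the gripper, a hand's breadth above the rim of the box, with the other two standing in the box, the lid still lying on the board and everything else on the counter left where it was.

Things in the scene. Friction and masses are not known exactly. Their poses are not given: they have to be found in the camera images.
- spice_box: round open-topped steel box (masala dabba), 260 mm outside diameter, 106 mm high, wall 3 mm (248 mm clear inside), floor 6 mm thick; it stands fast on the counter, left or right of the middle line, the board on the other side. Holds the three tins, closed by the lid. Origin: centre of its underside; z up.
- lid: loose steel lid of the box, 0.33 kg with its knob. Flange 266 mm diameter, resting on the rim; its underside 5 mm above the origin. Below it a plug 238 mm in diameter, 5 mm deep, sits loosely in the box. Origin: centre of the plug underside (101 mm above the counter when closed, 30 mm when on the board); z up. At its middle the steel tops out 15 mm above the origin.
- lid_knob: round black plastic knob fixed at the middle of the lid. Origin: centre of its foot, 15 mm above the lid's origin, z up. 30 mm high; neck 20 mm diameter up to 7 mm above the foot, straight grip 32 mm diameter from 10 mm to 28 mm above the foot.
- board: round bamboo chapati board, 292 mm diameter, 30 mm thick, flat top, 1.3 kg, lying loose on the counter with nothing on it. Origin: centre of its underside; z up.
- tin_1: one of three identical closed tins, dark red with a straw-coloured lid that stays shut; 62 mm diameter, 92 mm high, straight sides. Origin: centre of its underside; z up. They start upright in the box, about 66 mm from its centre, 114 mm centre to centre, 28 mm from its wall, tops 8 mm below its rim. 0.1 to 0.45 kg each, the heaviest by at least 0.13 kg; neither look, place nor name tells which.
- tin_2: one of three identical closed tins, dark red with a straw-coloured lid that stays shut; 62 mm diameter, 92 mm high, straight sides. Origin: centre of its underside; z up. They start upright in the box, about 66 mm from its centre, 114 mm centre to centre, 28 mm from its wall, tops 8 mm below its rim. 0.1 to 0.45 kg each, the heaviest by at least 0.13 kg; neither look, place nor name tells which.
- tin_3: one of three identical closed tins, dark red with a straw-coloured lid that stays shut; 62 mm diameter, 92 mm high, straight sides. Origin: centre of its underside; z up. They start upright in the box, about 66 mm from its centre, 114 mm centre to centre, 28 mm from its wall, tops 8 mm below its rim. 0.1 to 0.45 kg each, the heaviest by at least 0.13 kg; neither look, place nor name tells which.
- rolling_pin: steel rolling pin with black plastic grips, 450 mm long, 38 mm barrel, lying at the back of the counter; leave alone. Origin: under the middle of the barrel; x along the pin.
- spatula: teal silicone spatula, 270 mm long, lying flat at the left; leave alone. Origin: under its middle; x from handle to blade.
- canister: closed glass canister with a bamboo lid, 100 mm diameter, 154 mm high, at the left; leave alone. Origin: centre of its underside.
- dispenser: white plastic push dispenser, 76 mm diameter, 180 mm high, at the right; leave alone. Origin: centre of its underside.
- tumbler: open steel tumbler, 72 mm rim diameter, 95 mm high, at the right; leave alone. Origin: centre of its underside.

How it is judged (in metres and radians):
On the way, in this order (a step that is already met when the one before it is completed fails the run):
1. the lid is lifted off the box by its knob, level (height (world z) of lid above 0.116 m and contact force between the fingers and lid_knob above 0.5 N and angle between lid's own z axis and vertical below 0.35 rad), for 0.1 s.
2. the lid lies flat on the board, knob up, let go (horizontal distance between lid and board below 0.09 m and height (world z) of lid between 0.024 and 0.036 m and angle between lid's own z axis and vertical below 0.06 rad and contact force between lid and board above 1 N and contact force between the fingers and lid below 0.05 N and linear speed of lid below 0.03 m/s), for 0.2 s.
3. a first tin is hefted (held 15 mm or more off the box floor) (((height (world z) of tin_1 above 0.021 m and contact force between the fingers and tin_1 above 0.5 N) or (height (world z) of tin_2 above 0.021 m and contact force between the fingers and tin_2 above 0.5 N) or (height (world z) of tin_3 above 0.021 m and contact force between the fingers and tin_3 above 0.5 N))), for 0.2 s.
4. all three tins stand in the box again (horizontal distance between each of tin_1, tin_2, tin_3 and spice_box below 0.105 m and height (world z) of each of tin_1, tin_2, tin_3 below 0.012 m and angle between each of tin_1, tin_2, tin_3's own z axis and vertical below 0.1 rad), for 0.1 s.
5. a second tin is hefted (((height (world z) of tin_1 above 0.021 m and contact force between the fingers and tin_1 above 0.5 N) or (height (world z) of tin_2 above 0.021 m and contact force between the fingers and tin_2 above 0.5 N) or (height (world z) of tin_3 above 0.021 m and contact force between the fingers and tin_3 above 0.5 N))), for 0.2 s.
6. all three tins stand in the box again (all of step 4), for 0.1 s.
7. a third tin is hefted (((height (world z) of tin_1 above 0.021 m and contact force between the fingers and tin_1 above 0.5 N) or (height (world z) of tin_2 above 0.021 m and contact force between the fingers and tin_2 above 0.5 N) or (height (world z) of tin_3 above 0.021 m and contact force between the fingers and tin_3 above 0.5 N))), for 0.2 s.
At the end, for the whole second after the job is handed in: The heaviest tin is held still and upright (0.25 rad) by the fingers alone, its underside 150 to 400 mm above the counter; the other two stand untouched, upright on the box floor; the lid lies flat on the board, knob up, centres within 90 mm (((height (world z) of tin_1 between 0.15 and 0.4 m and angle between tin_1's own z axis and vertical below 0.25 rad and contact force between the fingers and tin_1 above 1 N and linear speed of tin_1 below 0.03 m/s and contact force between tin_1 and spice_box below 0.05 N and contact force between tin_1 and lid below 0.05 N and contact force between tin_1 and board below 0.05 N and contact force between tin_1 and canister below 0.05 N and contact force between tin_1 and dispenser below 0.05 N and (horizontal distance between tin_2 and spice_box below 0.105 m and height (world z) of tin_2 below 0.012 m and angle between tin_2's own z axis and vertical below 0.1 rad) and contact force between tin_2 and spice_box between 0.5 and 2.9 N and contact force between the fingers and tin_2 below 0.05 N and (horizontal distance between tin_3 and spice_box below 0.105 m and height (world z) of tin_3 below 0.012 m and angle between tin_3's own z axis and vertical below 0.1 rad) and contact force between tin_3 and spice_box between 0.5 and 2.9 N and contact force between the fingers and tin_3 below 0.05 N) or (height (world z) of tin_2 between 0.15 and 0.4 m and angle between tin_2's own z axis and vertical below 0.25 rad and contact force between the fingers and tin_2 above 1 N and linear speed of tin_2 below 0.03 m/s and contact force between tin_2 and spice_box below 0.05 N and contact force between tin_2 and lid below 0.05 N and contact force between tin_2 and board below 0.05 N and contact force between tin_2 and canister below 0.05 N and contact force between tin_2 and dispenser below 0.05 N and (horizontal distance between tin_1 and spice_box below 0.105 m and height (world z) of tin_1 below 0.012 m and angle between tin_1's own z axis and vertical below 0.1 rad) and contact force between tin_1 and spice_box between 0.5 and 2.9 N and contact force between the fingers and tin_1 below 0.05 N and (horizontal distance between tin_3 and spice_box below 0.105 m and height (world z) of tin_3 below 0.012 m and angle between tin_3's own z axis and vertical below 0.1 rad) and contact force between tin_3 and spice_box between 0.5 and 2.9 N and contact force between the fingers and tin_3 below 0.05 N) or (height (world z) of tin_3 between 0.15 and 0.4 m and angle between tin_3's own z axis and vertical below 0.25 rad and contact force between the fingers and tin_3 above 1 N and linear speed of tin_3 below 0.03 m/s and contact force between tin_3 and spice_box below 0.05 N and contact force between tin_3 and lid below 0.05 N and contact force between tin_3 and board below 0.05 N and contact force between tin_3 and canister below 0.05 N and contact force between tin_3 and dispenser below 0.05 N and (horizontal distance between tin_1 and spice_box below 0.105 m and height (world z) of tin_1 below 0.012 m and angle between tin_1's own z axis and vertical below 0.1 rad) and contact force between tin_1 and spice_box between 0.5 and 2.9 N and contact force between the fingers and tin_1 below 0.05 N and (horizontal distance between tin_2 and spice_box below 0.105 m and height (world z) of tin_2 below 0.012 m and angle between tin_2's own z axis and vertical below 0.1 rad) and contact force between tin_2 and spice_box between 0.5 and 2.9 N and contact force between the fingers and tin_2 below 0.05 N)) and horizontal distance between lid and board below 0.09 m and height (world z) of lid between 0.024 and 0.036 m and angle between lid's own z axis and vertical below 0.06 rad and contact force between lid and board above 1 N and contact force between the fingers and lid below 0.05 N); the arm keeps its last pose, push and grip.
It fails at once if a tin is tipped over or tilted beyond 0.6 rad (angle between any of tin_1, tin_2, tin_3's own z axis and vertical above 0.6 rad).
It fails at once if the lid or a tin is dropped or thrown (faster than 0.7 m/s while not held) ((linear speed of lid above 0.7 m/s and contact force between the fingers and lid below 0.01 N) or (linear speed of tin_1 above 0.7 m/s and contact force between the fingers and tin_1 below 0.01 N) or (linear speed of tin_2 above 0.7 m/s and contact force between the fingers and tin_2 below 0.01 N) or (linear speed of tin_3 above 0.7 m/s and contact force between the fingers and tin_3 below 0.01 N)).
It fails at once if the board, rolling pin, spatula, canister, dispenser or tumbler is shifted by more than 30 mm (distance of any of board, rolling_pin, spatula, canister, dispenser, tumbler from where it was at the start of the episode above 0.03 m).
It also fails if it takes over 72 s, if anything falls off the work surface, if the arm or the gripper's body presses on something with over 40 N, if the wrist force passes 120 N, or if a joint passes its speed limit or range.

## Working session

There is one attempt and no reset: what is moved stays moved. The work goes in short steps, Python scripts to look and compute and a tool call to move; the robot and the scene stay as the last step left them, time stands still between calls to the robot, and variables do not carry over. Pictures are saved under pics/ and viewed, at most 10 in all, crops included, and the job is handed in when it is done.

Besides the shell and the picture viewer there is one more tool, called as a command line: name --pt "numbers of a row" for each row, then --argument value for the rest. move_arm: Moves the arm, as the interface text tells. Its arguments: {"type":"object","properties":{"motion":{"type":"array","items":{"type":"array","items":{"type":"number"}}},"grip_force":{"type":"number"}},"required":["motion"]}

```bash
mkdir -p pics
cat > h.py <<'E'
import numpy as np, cv2
from rig import sensors, grab_frame, camera_params, order
def shot(name, fn=None):
    cp=camera_params(name); im,d=grab_frame(name)
    if fn: cv2.imwrite('pics/'+fn, im[:,:,::-1])
    return im,d,np.array(cp['camera_matrix']),np.array(cp['world_from_camera'])
def plane(uv,K,T,z):
    r=T[:3,:3]@np.linalg.inv(K)@np.array([uv[0],uv[1],1.]); o=T[:3,3]
    return o+r*(z-o[2])/r[2]
def cloud(d,K,T):
    v,u=np.indices(d.shape); P=np.stack([(u-K[0,2])/K[0,0]*d,(v-K[1,2])/K[1,1]*d,d],-1)
    return P@T[:3,:3].T+T[:3,3]
E
python3 - <<'E'
from h import *
s=sensors.sense(); print(s)
a=shot('scene','s0.png');b=shot('side','d0.png')
for n,x in (('scene',a),('side',b)):
    print(n,x[3].round(2).tolist(),x[2].round(1).tolist())
cv2.imwrite('pics/both.png',cv2.resize(np.hstack([a[0],b[0]])[:,:,::-1],(800,300),interpolation=cv2.INTER_AREA))
E
```

```text
{'clock': 0.0, 'qpos': array([-1.29037492e+00,  3.53634791e-01,  1.63412931e+00, -1.31060210e-05,
        1.15522469e+00, -2.38386360e-03]), 'qvel': array([-2.23493921e-05, -8.23123314e-04,  3.23884199e-04, -8.63972700e-04,
        1.07446962e-03,  1.55733221e-04]), 'joint_efforts': array([-4.85191660e-03, -6.05256557e+01, -3.42064083e+01, -4.47228012e-04,
        9.34349519e-03, -8.51683831e-05]), 'eef_pos': array([ 174.27924432, -599.70893528,  230.5721    ]), 'tcp_rot': array([-3.14019649e+00,  8.65487764e-06,  2.82810571e-01]), 'contact_force': array([0.3812275 , 0.59108185, 0.84176319]), 'wrist_torque': array([ 0.02563313, -0.04818994,  0.02426302]), 'grasp_force': 0.0, 'opening': 0.9999776500463187}
scene [[-0.61, 0.65, -0.45, 1267.92], [0.79, 0.5, -0.35, 510.02], [-0.0, -0.57, -0.82, 1316.19], [0.0, 0.0, 0.0, 1.0]] [[556.0, 0.0, 315.7], [0.0, 556.0, 243.2], [0.0, 0.0, 1.0]]
side [[-0.98, -0.17, 0.12, 424.32], [-0.21, 0.76, -0.62, 909.5], [0.01, -0.63, -0.78, 1240.75], [0.0, 0.0, 0.0, 1.0]] [[511.0, 0.0, 318.6], [0.0, 511.0, 239.1], [0.0, 0.0, 1.0]]
```

View pics/both.png

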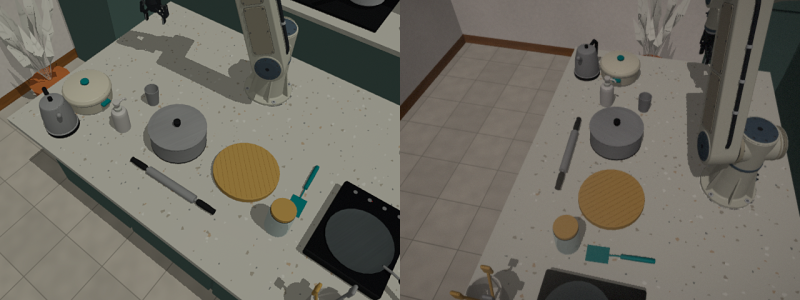

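The scene view (left half) shows the steel box with its black knob at about (283,195) and the board at about (394,274), in full-size pixels. In the side view the knob is at about (346,188) and the board at about (338,318). Next I'll measure both.

Run:
```python
from h import *
def big(m,near):
    n,l,st,c=cv2.connectedComponentsWithStats(m.astype(np.uint8))
    i=min((i for i in range(1,n) if st[i,4]>25),key=lambda i:np.hypot(*(c[i]-near)))
    return l==i,c[i],st[i]
rays=[]
for n,k,b in (('scene',(283,195),(394,274)),('side',(346,188),(338,318))):
    im,d,K,T=shot(n); P=cloud(d,K,T)
    hsv=cv2.cvtColor(im,cv2.COLOR_RGB2HSV)
    m,c,st=big(hsv[:,:,2]<50,k); print(n,'knob',c,st)
    rays.append((T[:3,3],T[:3,:3]@np.linalg.inv(K)@np.r_[c,1]))
    print(' knob depth xyz',np.median(P[m],0), 'zmax',np.percentile(P[m][:,2],95))
    print(' plane131',plane(c,K,T,131))
    m,c,st=big((hsv[:,:,0]<25)&(hsv[:,:,0]>10)&(hsv[:,:,1]>90)&(hsv[:,:,2]>90),b)
    q=P[m]; q=q[abs(q[:,2]-np.median(q[:,2]))<6]
    cc,r=cv2.minEnclosingCircle(q[:,:2].astype(np.float32)); print(' board',c,plane(c,K,T,30),cc,r,'z',np.median(q[:,2]))
    # lid top: depth points near height 100-120
    q=P[(d>0)&(P[:,:,2]>103)&(P[:,:,2]<122)]
    kk=plane(k,K,T,131); q=q[np.hypot(q[:,0]-kk[0],q[:,1]-kk[1])<165]
    cc,r=cv2.minEnclosingCircle(q[:,:2].astype(np.float32)); print(' lid circ',cc,r)
    for nm,reg in (('canister/disp',P),):
        q=P[(d>0)&(P[:,:,2]>135)&(P[:,:,2]<200)&(P[:,:,0]>250)&(P[:,:,0]<900)&(abs(P[:,:,1])<450)]
        cl=np.unique((q[:,:2]/60).round().astype(int)*60,axis=0,return_counts=True); print([ (a.tolist(),int(z)) for a,z in zip(*cl) if z>40])
(o1,r1),(o2,r2)=rays
A=np.stack([r1,-r2],1); t=np.linalg.lstsq(A,o2-o1,rcond=None)[0]
print('tri',o1+r1*t[0],o2+r2*t[1])
```

```text
scene knob [282.8515625 195.8515625] [277 190  12  13 128]
 knob depth xyz [ 556.21216378 -151.94524758  142.72054975] zmax 147.22909949125977
 plane131 [ 550.11746249 -157.01990556  131.        ]
 board [394.01895916 275.00394452] [520.02569138 200.20482335  30.        ] (509.4322814941406, 193.6287384033203) 147.45396423339844 z 28.895503689261886
 lid circ (553.1354370117188, -156.48902893066406) 136.6197509765625
[([540, -180], 64), ([600, -420], 41), ([600, 420], 300), ([660, -420], 210), ([660, 360], 79), ([660, 420], 681)]
side knob [346.75       194.91071429] [342 189  11  13 112]
 knob depth xyz [ 549.08795861 -147.50565155  144.23803438] zmax 151.09184534713185
 plane131 [ 550.38425386 -161.14868436  131.        ]
 board [337.49593598 318.4527948 ] [506.8458076  204.68626345  30.        ] (506.55352783203125, 191.2359161376953) 147.53488159179688 z 30.75214072989047
 lid circ (551.2015991210938, -157.35287475585938) 135.73089599609375
[([540, -180], 42), ([540, -120], 41), ([600, 420], 373), ([660, -420], 158), ([660, 360], 65), ([660, 420], 579)]
tri [ 551.06211398 -156.1420577   132.55975698] [ 550.01530383 -158.01517874  134.24795975]
```

The manual's scale: shifts go in shares of 0.75 m and turns go in shares of pi/2 rad. Converting my numbers, 0.4 m / 0.75 = 0.5333, 0.36 m / 0.75 = 0.48.

move_arm --pt "0 0 0 0.08 -0.0533 0 0.0854" --pt "0 0 0 0.1467 -0.0973 0 0.0854" --pt "0 0 0 0.2133 -0.1413 0 0.0854" --pt "0 0 0 0.28 -0.1853 0 0.0854" --pt "0 0 0 0.3467 -0.2293 0 0.0854" --pt "0 0 0 0.4133 -0.2733 0 0.0854" --pt "0 0 0 0.48 -0.3173 0 0.0854" --pt "0 0 0 0.5333 -0.352 0 0.0854"

```text
clock: 1.2
eef_pos: [486.1, -233.1, 231.3]
tcp_rot: [3.142, -0.0, 0.284]
contact_force: [0.0, -1.0, 0.4]
opening: 0.995
grasp_force: 0.0
```

```bash
cat >> h.py <<'E'
from scipy.spatial.transform import Rotation as Rn
def go(x,y,z,yaw=None):
    s=sensors.sense(); R=Rn.from_euler('xyz',s['tcp_rot'])
    d=R.inv().apply(np.array([x,y,z])-s['eef_pos'])/1000
    if yaw is None: yaw=s['tcp_rot'][2]
    w=(R.inv()*Rn.from_euler('xyz',[np.pi,0,yaw])).as_rotvec()
    print('clk %.2f'%s['clock'],'pos',s['eef_pos'].round(1),'rpy',s['tcp_rot'].round(3),'F',s['contact_force'].round(2),'M',s['wrist_torque'].round(2),'grip',s['grasp_force'],'op %.3f'%s['opening'],'q',s['qpos'].round(2))
    print('shift',d.round(4),'turn',w.round(3))
E
python3 -c "
from h import *
go(551,-157,230)
print(camera_params('wrist'))"
```

```text
clk 1.20 pos [ 486.1 -233.1  231.3] rpy [ 3.142 -0.     0.284] F [ 0.01 -0.97  0.37] M [0.01 0.04 0.01] grip 0.0 op 0.995 q [-0.45  0.22  1.82  0.    1.1   0.84]
shift [ 0.0836 -0.0548  0.0014] turn [ 0. -0. -0.]
{'camera_matrix': array([[419.85246704,   0.        , 317.4091269 ],
       [  0.        , 419.85246704, 239.29543562],
       [  0.        ,   0.        ,   1.        ]]), 'world_from_camera': array([[ 2.79569040e-01, -9.27892563e-01, -2.46691192e-01,
         5.48167237e+02],
       [-9.60125576e-01, -2.70137608e-01, -7.20038211e-02,
        -2.13819319e+02],
       [ 1.71241664e-04,  2.56984562e-01, -9.66415493e-01,
         3.75276649e+02],
       [ 0.00000000e+00,  0.00000000e+00,  0.00000000e+00,
         1.00000000e+00]])}
```

Run:
```python
from h import *
im,d,K,T=shot('wrist','w0.png'); P=cloud(d,K,T)
hsv=cv2.cvtColor(im,cv2.COLOR_RGB2HSV)
uv=K@ (np.linalg.inv(T)@np.array([551,-157,146,1]))[:3]; uv=uv[:2]/uv[2]; print('pred',uv)
m=(d>0)&(abs(P[:,:,2]-146)<5)&(np.hypot(P[:,:,0]-551,P[:,:,1]+157)<40)
ys,xs=np.nonzero(m)
q=P[m]; print(len(q)); 
if len(q): print(q[:,:2].min(0),q[:,:2].max(0),'ctr',(q[:,:2].min(0)+q[:,:2].max(0))/2,q.mean(0))
m=(hsv[:,:,2]<50).astype(np.uint8); n,l,st,c=cv2.connectedComponentsWithStats(m)
for i in range(1,n):
    if st[i,4]>200: print(st[i],c[i],plane(c[i],K,T,144))
```

```text
pred [213.2122306   90.36615569]
3142
[ 535.23410717 -171.54522785] [ 566.58753256 -139.85317676] ctr [ 550.91081986 -155.69920231] [ 551.13336544 -156.26621348  146.91831219]
[203  59  44  63 351] [234.86894587  97.81481481] [ 550.58880221 -168.18527133  144.        ]
[    0   302   640   178 53187] [336.10515728 427.65655141] [ 371.39678008 -277.93535964  144.        ]
```

View pics/w0.png

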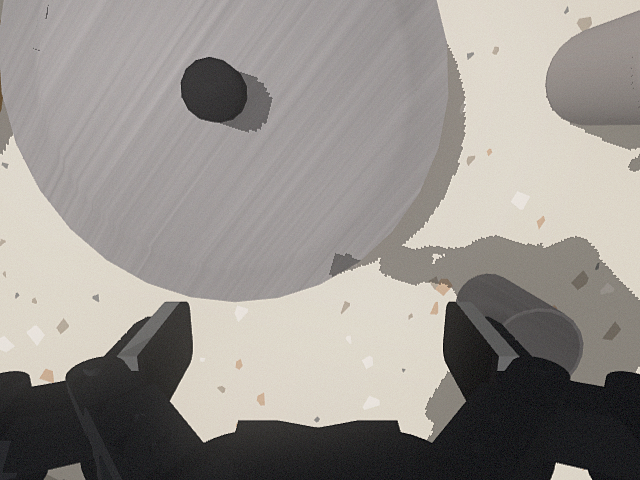

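The wrist view shows the knob at about (213,90), exactly where I predicted it, so it is at (551,-156) with its top at about 146 mm.

To row units: 0.112 m / 0.75 = 0.1493, 0.1 m / 0.75 = 0.1333.

move_arm --pt "0 0 0 0.06 -0.04 0 0.0854" --pt "0 0 0 0.112 -0.074 0 0.0854" --pt "0 0 0 0.112 -0.074 0.04 0.0854" --pt "0 0 0 0.112 -0.074 0.0933 0.0854" --pt "0 0 0 0.112 -0.074 0.1333 0.0854" --pt "0 0 0 0.112 -0.074 0.1493 0.0854" --pt "0 0 0 0.112 -0.074 0.1493 0.02" --pt "0 0 0 0.112 -0.074 0.1493 0.02" --grip_force 40

```text
clock: 2.25
eef_pos: [550.8, -158.6, 120.5]
tcp_rot: [3.141, -0.002, 0.283]
contact_force: [0.0, 0.6, 0.0]
opening: 0.606
grasp_force: 0.0
```

move_arm --pt "0 0 0 0 0 0 0.02" --pt "0 0 0 0 0 0 0.02" --pt "0 0 0 0 0 0 0.02"

```text
clock: 2.62
eef_pos: [550.7, -158.4, 120.7]
tcp_rot: [3.141, -0.002, 0.283]
contact_force: [-0.7, 0.8, 6.8]
opening: 0.361
grasp_force: 39.4
```

```bash
python3 -c "
from h import *
go(508,192,230)"
```

```text
clk 2.62 pos [ 550.7 -158.4  120.7] rpy [ 3.141e+00 -2.000e-03  2.830e-01] F [-0.7   0.76  6.78] M [0.3  0.26 0.  ] grip 39.412557624746114 op 0.361 q [-0.28  0.4   1.84  0.    0.9   1.01]
shift [ 0.0569 -0.3483 -0.1094] turn [ 0.001 -0.002 -0.   ]
```

To row units: -0.13 m / 0.75 = -0.1733, -0.085 m / 0.75 = -0.1133.

move_arm --pt "0 0 0 0 0 -0.0133 0.02" --pt "0 0 0 0 0 -0.04 0.02" --pt "0 0 0 0 0 -0.0667 0.02" --pt "0 0 0 0 0 -0.08 0.02" --pt "0 0 0 0.004 -0.02 -0.08 0.02" --pt "0 0 0 0.0093 -0.06 -0.08 0.02" --pt "0 0 0 0.0187 -0.1133 -0.08 0.02" --pt "0 0 0 0.028 -0.1733 -0.08 0.02"

```text
clock: 3.62
eef_pos: [532.8, -25.9, 178.4]
tcp_rot: [-3.141, 0.001, 0.282]
contact_force: [0.5, -0.1, -3.4]
opening: 0.357
grasp_force: 40.3
```

```bash
python3 -c "
from h import *
go(508,192,181)"
```

```text
clk 3.62 pos [532.8 -25.9 178.4] rpy [-3.141e+00  1.000e-03  2.820e-01] F [ 0.46 -0.13 -3.38] M [ 0.07 -0.03  0.01] grip 40.288091117399745 op 0.357 q [-0.05  0.27  1.88  0.    0.99  1.24]
shift [ 0.0368 -0.2162 -0.0025] turn [-0.001  0.001 -0.   ]
```

move_arm --pt "0 0 0 0.0093 -0.06 0 0.02" --pt "0 0 0 0.02 -0.12 0 0.02" --pt "0 0 0 0.0307 -0.18 0 0.02" --pt "0 0 0 0.04 -0.2333 0 0.02" --pt "0 0 0 0.0467 -0.2733 0 0.02" --pt "0 0 0 0.0493 -0.288 0.02 0.02" --pt "0 0 0 0.0493 -0.288 0.0667 0.02" --pt "0 0 0 0.0493 -0.288 0.1133 0.02"

```text
clock: 4.62
eef_pos: [508.1, 189.9, 92.2]
tcp_rot: [3.141, 0.001, 0.283]
contact_force: [1.2, 0.8, -2.8]
opening: 0.355
grasp_force: 40.3
```

```bash
python3 -c "
from h import *
go(508,192,50)"
```

```text
clk 4.62 pos [508.1 189.9  92.2] rpy [3.141e+00 1.000e-03 2.830e-01] F [ 1.19  0.84 -2.8 ] M [-0.01 -0.03  0.  ] grip 40.33757772267563 op 0.355 q [ 0.36  0.4   1.92 -0.    0.82  1.64]
shift [ 0.0005 -0.002   0.0422] turn [0.    0.001 0.   ]
```

To row units: 0.039 m / 0.75 = 0.052, 0.037 m / 0.75 = 0.0493.

move_arm --pt "0 0 0 0 0 0.0267 0.02" --pt "0 0 0 0 0 0.044 0.02" --pt "0 0 0 0 0 0.0493 0.02" --pt "0 0 0 0 0 0.052 0.02" --pt "0 0 0 0 0 0.052 0.02"

```text
clock: 5.25
eef_pos: [509.6, 190.2, 55.8]
tcp_rot: [-3.142, -0.001, 0.283]
contact_force: [0.1, 1.4, -2.5]
opening: 0.356
grasp_force: 40.3
```

To row units: 0.005 m / 0.75 = 0.0067, 0.004 m / 0.75 = 0.0053.

move_arm --pt "0 0 0 0 0 0.0027 0.02" --pt "0 0 0 0 0 0.0053 0.02" --pt "0 0 0 0 0 0.0067 0.02" --pt "0 0 0 0 0 0.0067 0.02"

```text
clock: 5.75
eef_pos: [509.1, 190.1, 50.2]
tcp_rot: [-3.142, 0.0, 0.283]
contact_force: [-0.2, 0.6, -3.1]
opening: 0.353
grasp_force: 40.3
```

To row units: 0.002 m / 0.75 = 0.0027, 0.0015 m / 0.75 = 0.002.

move_arm --pt "0 0 0 0 0 0.0013 0.02" --pt "0 0 0 0 0 0.002 0.02" --pt "0 0 0 0 0 0.0027 0.02" --pt "0 0 0 0 0 0.0027 0.02"

```text
clock: 6.25
eef_pos: [509.3, 190.2, 49.7]
tcp_rot: [-3.142, -0.0, 0.283]
contact_force: [-5.4, -2.4, 15.6]
opening: 0.354
grasp_force: 42.2
```

To row units: -0.12 m / 0.75 = -0.16, -0.001 m / 0.75 = -0.0013.

move_arm --pt "0 0 0 0 0 -0.0013 0.02" --pt "0 0 0 0 0 -0.0013 0.045" --pt "0 0 0 0 0 -0.0013 0.07" --pt "0 0 0 0 0 -0.0013 0.0854" --pt "0 0 0 0 0 -0.0013 0.0854" --pt "0 0 0 0 0 -0.0267 0.0854" --pt "0 0 0 0 0 -0.08 0.0854" --pt "0 0 0 0 0 -0.16 0.0854"

```text
clock: 7.25
eef_pos: [508.0, 189.7, 168.1]
tcp_rot: [3.141, 0.004, 0.283]
contact_force: [1.0, -0.2, 0.3]
opening: 0.996
grasp_force: 0.0
```

Run:
```python
from h import *
a=shot('scene','s1.png');b=shot('side')
cv2.imwrite('pics/b1.png',np.hstack([a[0][80:380,150:550],b[0][80:380,180:580]])[:,:,::-1])
bx=(551,-157)
for n,(im,d,K,T) in (('scene',a),('side',b)):
    P=cloud(d,K,T); r=np.hypot(P[:,:,0]-bx[0],P[:,:,1]-bx[1])
    q=P[(d>0)&(P[:,:,2]>101)&(P[:,:,2]<112)&(r<150)]
    print(n,'box rim',cv2.minEnclosingCircle(q[:,:2].astype(np.float32)),len(q))
    hsv=cv2.cvtColor(im,cv2.COLOR_RGB2HSV)
    m=(hsv[:,:,0]<32)&(hsv[:,:,0]>12)&(hsv[:,:,1]>60)&(r<115)&(P[:,:,2]>85)
    N,l,st,c=cv2.connectedComponentsWithStats(m.astype(np.uint8))
    for i in range(1,N):
        if st[i,4]>40:
            k=P[l==i]; print(st[i],c[i].round(1),'plane98',plane(c[i],K,T,98).round(1),'dep',np.median(k,0).round(1),cv2.minEnclosingCircle(k[:,:2].astype(np.float32)))
    q=P[(d>0)&(P[:,:,2]>33)&(P[:,:,2]<46)&(np.hypot(P[:,:,0]-509,P[:,:,1]-190)<160)]
    print('lid',cv2.minEnclosingCircle(q[:,:2].astype(np.float32)),np.median(q[:,2]))
go(551,-157,240)
```

```text
scene box rim ((551.427734375, -150.98072814941406), 133.1814422607422) 373
[291 185  22  20 333] [301.9 194.4] plane98 [ 493.2 -136.1   98. ] dep [ 490.3 -138.3   95. ] ((489.1369323730469, -139.479248046875), 34.27876281738281)
[252 193  22  19 340] [262.4 201.8] plane98 [ 581.5 -207.6   98. ] dep [ 580.  -209.2   95. ] ((577.138916015625, -210.74456787109375), 34.57829666137695)
[279 213  22  21 358] [289.5 222.9] plane98 [ 592.9 -100.6   98. ] dep [ 591.1 -102.3   95.1] ((588.2921142578125, -102.47688293457031), 33.95619201660156)
lid ((513.3512573242188, 192.89312744140625), 144.2355499267578) 41.4269383336175
side box rim ((551.5267944335938, -151.56251525878906), 130.87796020507812) 184
[321 208   6  16  76] [323.9 215.4] plane98 [606.6 -94.6  98. ] dep [607.1 -95.7  97.4] ((601.388671875, -101.64787292480469), 30.887514114379883)
lid ((507.229248046875, 193.7455596923828), 144.6683349609375) 42.61076661000641
clk 7.35 pos [512.7 191.4 174.2] rpy [-3.141 -0.01   0.283] F [ 0.16 -0.11  0.08] M [-0.03  0.    0.02] grip 0.0 op 0.998 q [0.35 0.29 1.86 0.   0.98 1.64]
shift [-0.0598  0.3452 -0.0667] turn [-0.001 -0.01   0.   ]
```

View pics/b1.png

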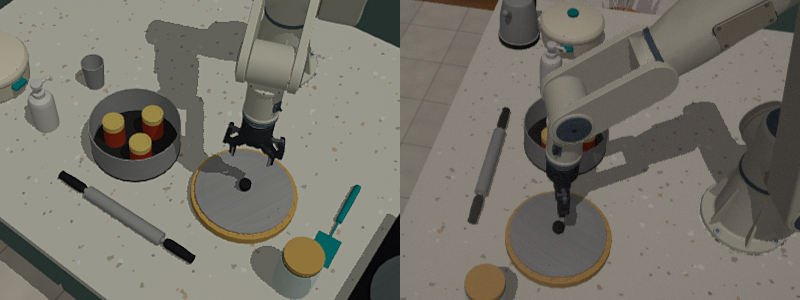

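The lid lies on the board with its knob at about (245,185) in the left half. The box is open with three tins at about (115,125), (152,118) and (140,145). I'll move the wrist camera over the box.

To row units: 0.344 m / 0.75 = 0.4587, -0.076 m / 0.75 = -0.1013.

move_arm --pt "0 0 0 -0.0133 0.04 -0.0267 0.0854" --pt "0 0 0 -0.04 0.1067 -0.0533 0.0854" --pt "0 0 0 -0.0667 0.18 -0.08 0.0854" --pt "0 0 0 -0.0933 0.2533 -0.1013 0.0854" --pt "0 0 0 -0.12 0.3267 -0.1013 0.0854" --pt "0 0 0 -0.14 0.3933 -0.1013 0.0854" --pt "0 0 0 -0.1533 0.44 -0.1013 0.0854" --pt "0 0 0 -0.16 0.4587 -0.1013 0.0854"

```text
clock: 8.35
eef_pos: [489.6, -175.4, 243.7]
tcp_rot: [-3.141, 0.0, 0.281]
contact_force: [0.3, 0.3, 0.2]
opening: 0.999
grasp_force: 0.0
```

move_arm --pt "0 0 0 0 0 0 0.0854" --pt "0 0 0 0 0 0 0.0854"

```text
clock: 8.6
eef_pos: [489.9, -172.6, 244.0]
tcp_rot: [-3.141, 0.0, 0.283]
contact_force: [-0.6, -0.1, 0.2]
opening: 1.0
grasp_force: 0.0
```

Run:
```python
from h import *
go(551,-156,250)
im,d,K,T=shot('wrist','w1.png'); P=cloud(d,K,T)
r=np.hypot(P[:,:,0]-551,P[:,:,1]+156)
q=P[(d>0)&(P[:,:,2]>102)&(P[:,:,2]<112)&(r<150)]
print('rim',cv2.minEnclosingCircle(q[:,:2].astype(np.float32)),len(q))
m=(d>0)&(abs(P[:,:,2]-98)<5)&(r<112)
N,l,st,c=cv2.connectedComponentsWithStats(m.astype(np.uint8))
for i in range(1,N):
    if st[i,4]>300:
        k=P[l==i]; print(st[i],c[i].round(1),plane(c[i],K,T,98).round(1),'dep',k.mean(0).round(1),cv2.minEnclosingCircle(k[:,:2].astype(np.float32)))
```

```text
clk 8.60 pos [ 489.9 -172.6  244. ] rpy [-3.141  0.     0.283] F [-0.65 -0.07  0.24] M [-0.02  0.02 -0.02] grip 0.0 op 1.000 q [-0.34  0.18  1.84  0.    1.12  0.95]
shift [ 0.0633  0.0012 -0.006 ] turn [-0.001  0.    -0.   ]
rim ((550.516845703125, -153.97727966308594), 130.0747833251953) 6226
[ 212    0   97  102 7904] [260.   49.5] [ 587.9 -104.7   98. ] dep [ 587.7 -104.8   98.3] ((587.5478515625, -104.68751525878906), 31.26719093322754)
[ 366   68   94   97 7105] [412.4 116.1] [ 576.6 -211.7   98. ] dep [ 576.3 -211.7   98.3] ((575.945556640625, -212.25054931640625), 31.180126190185547)
[ 230  169   89   87 5980] [274.2 212.1] [ 488.4 -140.2   98. ] dep [ 488.2 -140.2   98.2] ((487.3339538574219, -140.34962463378906), 31.171876907348633)
```

View pics/w1.png

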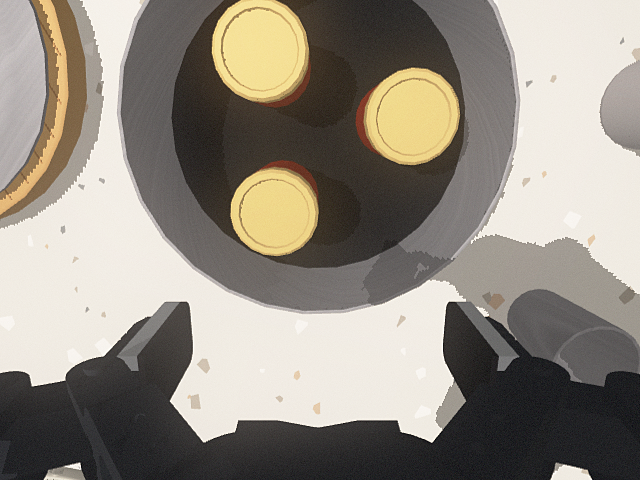

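The wrist view shows the tins at about (260,50), (412,116) and (274,212), which puts them at (588,-105), (576,-212) and (488,-140). I'll start with the nearest one, A.

To row units: 0.13 m / 0.75 = 0.1733, 0.125 m / 0.75 = 0.1667, 0.48 rad / 1.5708 = 0.3056.

move_arm --pt "0 0 0.1019 0.0093 -0.0427 0 0.0854" --pt "0 0 0.2037 0.0093 -0.0427 0 0.0854" --pt "0 0 0.3056 0.0093 -0.0427 0.0267 0.0854" --pt "0 0 0.3056 0.0093 -0.0427 0.08 0.0854" --pt "0 0 0.3056 0.0093 -0.0427 0.1333 0.0854" --pt "0 0 0.3056 0.0093 -0.0427 0.1667 0.0854" --pt "0 0 0.3056 0.0093 -0.0427 0.1733 0.0854"

```text
clock: 9.52
eef_pos: [486.8, -139.7, 112.9]
tcp_rot: [-3.141, 0.003, -0.196]
contact_force: [0.2, 0.6, 0.4]
opening: 0.999
grasp_force: 0.0
```

```bash
python3 -c "
from h import *
go(488,-140,53,-0.2)"
```

```text
clk 9.53 pos [ 486.8 -139.7  112.9] rpy [-3.141e+00  3.000e-03 -1.960e-01] F [0.21 0.55 0.44] M [ 0.05 -0.04  0.  ] grip 0.0 op 0.999 q [-0.28  0.33  1.99  0.    0.83  1.48]
shift [0.0015 0.0001 0.0599] turn [-0.     0.003  0.004]
```

To row units: 0.06 m / 0.75 = 0.08, 0.05 m / 0.75 = 0.0667.

move_arm --pt "0 0 0 0.0013 0 0.04 0.0854" --pt "0 0 0 0.0013 0 0.0667 0.0854" --pt "0 0 0 0.0013 0 0.0787 0.0854" --pt "0 0 0 0.0013 0 0.08 0.0854" --pt "0 0 0 0.0013 0 0.08 0.055" --pt "0 0 0 0.0013 0 0.08 0.05" --pt "0 0 0 0.0013 0 0.08 0.05" --grip_force 30

```text
clock: 10.4
eef_pos: [489.4, -141.4, 55.3]
tcp_rot: [3.142, -0.002, -0.197]
contact_force: [-0.3, 0.1, 5.9]
opening: 0.715
grasp_force: 31.7
```

```bash
python3 -c "
from h import *
go(488,-140,53,-0.2)"
```

```text
clk 10.40 pos [ 489.4 -141.4   55.3] rpy [ 3.142e+00 -2.000e-03 -1.970e-01] F [-0.32  0.15  5.89] M [0.28 0.15 0.05] grip 31.680148243904114 op 0.715 q [-0.28  0.42  2.01  0.    0.7   1.48]
shift [-0.0016 -0.0011  0.0023] turn [ 0.    -0.002  0.003]
```

To row units: -0.038 m / 0.75 = -0.0507, -0.035 m / 0.75 = -0.0467.

move_arm --pt "0 0 0 0 0 -0.0133 0.05" --pt "0 0 0 0 0 -0.0333 0.05" --pt "0 0 0 0 0 -0.0467 0.05" --pt "0 0 0 0 0 -0.0507 0.05" --pt "0 0 0 0 0 -0.0507 0.05" --pt "0 0 0 0 0 -0.0507 0.05" --pt "0 0 0 0 0 -0.0507 0.05"

```text
clock: 11.28
eef_pos: [488.5, -141.1, 91.9]
tcp_rot: [-3.142, 0.001, -0.197]
contact_force: [0.1, -0.3, -2.1]
opening: 0.718
grasp_force: 33.3
```

```bash
cat >> h.py <<'E'
def weigh(n=10):
    f=[]
    for i in range(n): grab_frame('wrist'); f.append(sensors.sense()['contact_force'])
    print('F',np.mean(f,0).round(2),'sd',np.std(f,0).round(2))
E
python3 -c "
from h import *
weigh(); go(488,-140,55,-0.2)"
```

```text
F [-0.01  0.1  -1.84] sd [0.4  0.51 0.46]
clk 11.78 pos [ 488.7 -141.2   92.3] rpy [-3.142 -0.    -0.197] F [-0.61  0.03 -2.1 ] M [-0.02  0.07 -0.06] grip 33.291746377944946 op 0.718 q [-0.28  0.36  2.    0.    0.79  1.48]
shift [-0.0009 -0.001   0.0373] turn [-0.    -0.     0.003]
```

To row units: 0.038 m / 0.75 = 0.0507, 0.02 m / 0.75 = 0.0267.

move_arm --pt "0 0 0 0 0 0.0267 0.05" --pt "0 0 0 0 0 0.0427 0.05" --pt "0 0 0 0 0 0.048 0.05" --pt "0 0 0 0 0 0.05 0.05" --pt "0 0 0 0 0 0.0507 0.05" --pt "0 0 0 0 0 0.0507 0.05"

```text
clock: 12.52
eef_pos: [488.4, -141.1, 55.3]
tcp_rot: [-3.142, 0.001, -0.197]
contact_force: [-5.3, 1.4, 11.3]
opening: 0.72
grasp_force: 34.6
```

To row units: -0.11 m / 0.75 = -0.1467, -0.1 m / 0.75 = -0.1333.

move_arm --pt "0 0 0 0 0 -0.0007 0.07" --pt "0 0 0 0 0 -0.0007 0.0854" --pt "0 0 0 0 0 -0.0007 0.0854" --pt "0 0 0 0 0 -0.0267 0.0854" --pt "0 0 0 0 0 -0.08 0.0854" --pt "0 0 0 0 0 -0.1333 0.0854" --pt "0 0 0 0 0 -0.1467 0.0854"

```text
clock: 13.4
eef_pos: [490.1, -141.6, 166.6]
tcp_rot: [3.141, -0.004, -0.197]
contact_force: [-0.3, 0.3, -1.0]
opening: 1.002
grasp_force: 0.0
```

```bash
python3 -c "
from h import *
go(588,-105,115,0.92)"
```

```text
clk 13.40 pos [ 490.1 -141.6  166.6] rpy [ 3.141 -0.004 -0.197] F [-0.31  0.33 -0.97] M [ 0.03 -0.02 -0.05] grip 0.0 op 1.002 q [-0.28  0.25  1.94  0.    0.95  1.48]
shift [ 0.0886 -0.0551  0.052 ] turn [ 0.003 -0.003 -1.117]
```

To row units: 0.0885 m / 0.75 = 0.118, 0.052 m / 0.75 = 0.0693, -1.117 rad / 1.5708 = -0.7111.

move_arm --pt "0 0 -0.1082 0.0267 -0.016 0 0.0854" --pt "0 0 -0.2165 0.06 -0.04 0 0.0854" --pt "0 0 -0.3247 0.0933 -0.06 0 0.0854" --pt "0 0 -0.4329 0.118 -0.0733 0 0.0854" --pt "0 0 -0.5411 0.118 -0.0733 0 0.0854" --pt "0 0 -0.6494 0.118 -0.0733 0.0133 0.0854" --pt "0 0 -0.7111 0.118 -0.0733 0.0467 0.0854" --pt "0 0 -0.7111 0.118 -0.0733 0.0693 0.0854"

```text
clock: 14.4
eef_pos: [585.3, -104.4, 110.3]
tcp_rot: [-3.14, 0.001, 0.919]
contact_force: [-0.0, -0.8, -0.4]
opening: 1.002
grasp_force: 0.0
```

```bash
python3 -c "
from h import *
go(588,-105,54,0.92)"
```

```text
clk 14.40 pos [ 585.3 -104.4  110.3] rpy [-3.14e+00  1.00e-03  9.19e-01] F [-0.05 -0.81 -0.36] M [-0.    0.01 -0.03] grip 0.0 op 1.002 q [-0.18  0.45  1.8  -0.    0.9   0.47]
shift [0.0012 0.0026 0.0562] turn [-0.002  0.001 -0.001]
```

To row units: 0.058 m / 0.75 = 0.0773, 0.05 m / 0.75 = 0.0667.

move_arm --pt "0 0 0 0.0013 0.0013 0.04 0.0854" --pt "0 0 0 0.0013 0.0013 0.0667 0.0854" --pt "0 0 0 0.0013 0.0013 0.076 0.0854" --pt "0 0 0 0.0013 0.0013 0.0773 0.0854" --pt "0 0 0 0.0013 0.0013 0.0773 0.055" --pt "0 0 0 0.0013 0.0013 0.0773 0.05" --pt "0 0 0 0.0013 0.0013 0.0773 0.05"

```text
clock: 15.28
eef_pos: [588.4, -104.6, 55.2]
tcp_rot: [3.14, -0.001, 0.92]
contact_force: [-0.2, -1.1, 6.2]
opening: 0.718
grasp_force: 33.0
```

```bash
python3 -c "
from h import *
go(588,-105,54,0.92)"
```

```text
clk 15.28 pos [ 588.4 -104.6   55.2] rpy [ 3.14e+00 -1.00e-03  9.20e-01] F [-0.21 -1.13  6.15] M [0.07 0.14 0.01] grip 33.01681995391846 op 0.718 q [-0.18  0.53  1.82 -0.    0.79  0.47]
shift [-0.0006 -0.0001  0.0012] turn [ 0.002 -0.001 -0.   ]
```

To row units: -0.038 m / 0.75 = -0.0507, -0.01 m / 0.75 = -0.0133.

move_arm --pt "0 0 0 0 0 -0.0133 0.05" --pt "0 0 0 0 0 -0.0333 0.05" --pt "0 0 0 0 0 -0.0467 0.05" --pt "0 0 0 0 0 -0.0507 0.05" --pt "0 0 0 0 0 -0.0507 0.05" --pt "0 0 0 0 0 -0.0507 0.05" --pt "0 0 0 0 0 -0.0507 0.05"

```text
clock: 16.15
eef_pos: [587.4, -104.4, 91.9]
tcp_rot: [-3.141, 0.0, 0.92]
contact_force: [0.1, -0.2, -5.1]
opening: 0.72
grasp_force: 34.2
```

```bash
python3 -c "
from h import *
weigh(); go(588,-105,55,0.92)"
```

```text
F [ 0.34  0.36 -4.31] sd [0.61 0.44 0.54]
clk 16.65 pos [ 587.7 -104.4   92.3] rpy [ 3.142 -0.     0.92 ] F [ 1.06  0.75 -4.85] M [ 0.  0. -0.] grip 34.15255844593048 op 0.712 q [-0.18  0.47  1.8   0.    0.87  0.47]
shift [-0.0003  0.0006  0.0373] turn [ 0. -0. -0.]
```

To row units: 0.038 m / 0.75 = 0.0507, 0.0375 m / 0.75 = 0.05.

move_arm --pt "0 0 0 0 0 0.0267 0.05" --pt "0 0 0 0 0 0.0427 0.05" --pt "0 0 0 0 0 0.048 0.05" --pt "0 0 0 0 0 0.05 0.05" --pt "0 0 0 0 0 0.0507 0.05" --pt "0 0 0 0 0 0.0507 0.05"

```text
clock: 17.4
eef_pos: [587.2, -104.4, 55.2]
tcp_rot: [-3.141, 0.0, 0.92]
contact_force: [-5.8, 0.8, 4.0]
opening: 0.714
grasp_force: 35.2
```

To row units: -0.11 m / 0.75 = -0.1467, -0.1 m / 0.75 = -0.1333.

move_arm --pt "0 0 0 0 0 -0.0007 0.07" --pt "0 0 0 0 0 -0.0007 0.0854" --pt "0 0 0 0 0 -0.0007 0.0854" --pt "0 0 0 0 0 -0.0267 0.0854" --pt "0 0 0 0 0 -0.08 0.0854" --pt "0 0 0 0 0 -0.1333 0.0854" --pt "0 0 0 0 0 -0.1467 0.0854" --pt "0 0 0 0 0 -0.1467 0.0854"

```text
clock: 18.4
eef_pos: [588.1, -104.5, 165.5]
tcp_rot: [3.14, -0.001, 0.92]
contact_force: [0.7, 0.8, -1.1]
opening: 0.998
grasp_force: 0.0
```

```bash
python3 -c "
from h import *
go(576.3,-212,115,1.96)"
```

```text
clk 18.40 pos [ 588.1 -104.5  165.5] rpy [ 3.14e+00 -1.00e-03  9.20e-01] F [ 0.66  0.76 -1.08] M [-0.01 -0.05 -0.01] grip 0.0 op 0.998 q [-0.18  0.38  1.76  0.    1.    0.47]
shift [-0.0927  0.0557  0.0505] turn [ 0.002  0.    -1.04 ]
```

To row units: -0.0925 m / 0.75 = -0.1233, 0.05 m / 0.75 = 0.0667, -1.04 rad / 1.5708 = -0.6621.

move_arm --pt "0 0 -0.1082 -0.0267 0.016 0 0.0854" --pt "0 0 -0.2165 -0.06 0.04 0 0.0854" --pt "0 0 -0.3247 -0.0933 0.06 0 0.0854" --pt "0 0 -0.4329 -0.1233 0.074 0 0.0854" --pt "0 0 -0.5411 -0.1233 0.074 0 0.0854" --pt "0 0 -0.6494 -0.1233 0.074 0.0133 0.0854" --pt "0 0 -0.6621 -0.1233 0.074 0.0467 0.0854" --pt "0 0 -0.6621 -0.1233 0.074 0.0667 0.0854"

```text
clock: 19.4
eef_pos: [574.4, -211.1, 111.9]
tcp_rot: [-3.139, -0.002, 1.959]
contact_force: [-0.2, 0.7, 0.5]
opening: 1.002
grasp_force: 0.0
```

```bash
python3 -c "
from h import *
go(576.3,-212,54,1.96)"
```

```text
clk 19.40 pos [ 574.4 -211.1  111.9] rpy [-3.139e+00 -2.000e-03  1.959e+00] F [-0.22  0.66  0.55] M [-0.01  0.01  0.04] grip 0.0 op 1.002 q [-0.35  0.47  1.76  0.    0.92 -0.74]
shift [-0.0017  0.0016  0.0579] turn [-0.003 -0.002 -0.001]
```

To row units: 0.058 m / 0.75 = 0.0773, -0.001 m / 0.75 = -0.0013.

move_arm --pt "0 0 0 -0.0013 0 0.04 0.0854" --pt "0 0 0 -0.0013 0 0.0667 0.0854" --pt "0 0 0 -0.0013 0 0.076 0.0854" --pt "0 0 0 -0.0013 0 0.0773 0.0854" --pt "0 0 0 -0.0013 0 0.0773 0.055" --pt "0 0 0 -0.0013 0 0.0773 0.05" --pt "0 0 0 -0.0013 0 0.0773 0.05"

```text
clock: 20.27
eef_pos: [576.7, -212.8, 57.3]
tcp_rot: [3.14, 0.001, 1.96]
contact_force: [-0.8, 0.4, 7.6]
opening: 0.718
grasp_force: 32.7
```

To row units: -0.038 m / 0.75 = -0.0507, -0.035 m / 0.75 = -0.0467.

move_arm --pt "0 0 0 0 0 -0.0133 0.05" --pt "0 0 0 0 0 -0.0333 0.05" --pt "0 0 0 0 0 -0.0467 0.05" --pt "0 0 0 0 0 -0.0507 0.05" --pt "0 0 0 0 0 -0.0507 0.05" --pt "0 0 0 0 0 -0.0507 0.05" --pt "0 0 0 0 0 -0.0507 0.05"

```text
clock: 21.15
eef_pos: [575.9, -212.5, 93.8]
tcp_rot: [-3.141, -0.001, 1.96]
contact_force: [0.8, 0.9, -1.0]
opening: 0.719
grasp_force: 33.0
```

```bash
python3 -c "
from h import *
weigh(); go(576,-212,55,1.96)"
```

```text
F [ 0.26  0.06 -1.18] sd [0.47 0.46 0.56]
clk 21.65 pos [ 576.1 -212.5   94.3] rpy [-3.142 -0.     1.96 ] F [-0.26 -0.73 -1.39] M [ 0.04 -0.04 -0.01] grip 33.00184428691864 op 0.718 q [-0.36  0.49  1.76  0.    0.89 -0.74]
shift [0.0006 0.0001 0.0393] turn [-0. -0. -0.]
```

The third tin weighs 1.2 N, against 1.8 N and 4.3 N for the other two, so C is the heaviest. I'll put B back and return to C.

To row units: 0.038 m / 0.75 = 0.0507, 0.0375 m / 0.75 = 0.05.

move_arm --pt "0 0 0 0 0 0.0267 0.05" --pt "0 0 0 0 0 0.0427 0.05" --pt "0 0 0 0 0 0.048 0.05" --pt "0 0 0 0 0 0.05 0.05" --pt "0 0 0 0 0 0.0507 0.05" --pt "0 0 0 0 0 0.0507 0.05"

```text
clock: 22.4
eef_pos: [574.9, -212.3, 57.4]
tcp_rot: [-3.139, -0.002, 1.96]
contact_force: [-9.8, 2.4, 18.5]
opening: 0.724
grasp_force: 34.9
```

To row units: -0.11 m / 0.75 = -0.1467, -0.1 m / 0.75 = -0.1333.

move_arm --pt "0 0 0 0 0 -0.0007 0.07" --pt "0 0 0 0 0 -0.0007 0.0854" --pt "0 0 0 0 0 -0.0007 0.0854" --pt "0 0 0 0 0 -0.0267 0.0854" --pt "0 0 0 0 0 -0.08 0.0854" --pt "0 0 0 0 0 -0.1333 0.0854" --pt "0 0 0 0 0 -0.1467 0.0854" --pt "0 0 0 0 0 -0.1467 0.0854"

```text
clock: 23.4
eef_pos: [576.5, -212.7, 167.5]
tcp_rot: [3.14, 0.001, 1.96]
contact_force: [0.2, 0.3, 0.2]
opening: 1.002
grasp_force: 0.0
```

```bash
python3 -c "
from h import *
go(587.7,-104.5,115,0.92)"
```

```text
clk 23.40 pos [ 576.5 -212.7  167.5] rpy [3.14e+00 1.00e-03 1.96e+00] F [0.23 0.26 0.18] M [-0.02  0.03  0.07] grip 0.0 op 1.002 q [-0.36  0.4   1.72 -0.    1.02 -0.74]
shift [0.096  0.0513 0.0524] turn [0.002 0.    1.04 ]
```

To row units: 0.096 m / 0.75 = 0.128, 0.07 m / 0.75 = 0.0933, 1.04 rad / 1.5708 = 0.6621.

move_arm --pt "0 0 0.1082 0.0267 0.016 0 0.0854" --pt "0 0 0.2165 0.06 0.0333 0 0.0854" --pt "0 0 0.3247 0.0933 0.0507 0 0.0854" --pt "0 0 0.4329 0.128 0.068 0 0.0854" --pt "0 0 0.5411 0.128 0.068 0 0.0854" --pt "0 0 0.6494 0.128 0.068 0.0133 0.0854" --pt "0 0 0.6621 0.128 0.068 0.0467 0.0854" --pt "0 0 0.6621 0.128 0.068 0.0693 0.0854"

```text
clock: 24.4
eef_pos: [585.6, -104.1, 112.0]
tcp_rot: [-3.139, 0.001, 0.92]
contact_force: [0.1, 1.1, 0.4]
opening: 0.999
grasp_force: 0.0
```

```bash
python3 -c "
from h import *
go(588,-105,55,0.92)"
```

```text
clk 24.40 pos [ 585.6 -104.1  112. ] rpy [-3.139e+00  1.000e-03  9.200e-01] F [0.05 1.12 0.41] M [-0.   -0.03 -0.05] grip 0.0 op 0.999 q [-0.18  0.44  1.8  -0.    0.91  0.47]
shift [0.0008 0.0026 0.057 ] turn [-0.003  0.001  0.   ]
```

To row units: 0.059 m / 0.75 = 0.0787, 0.058 m / 0.75 = 0.0773.

move_arm --pt "0 0 0 0.0013 0.0013 0.04 0.0854" --pt "0 0 0 0.0013 0.0013 0.0667 0.0854" --pt "0 0 0 0.0013 0.0013 0.0773 0.0854" --pt "0 0 0 0.0013 0.0013 0.0787 0.0854" --pt "0 0 0 0.0013 0.0013 0.0787 0.055" --pt "0 0 0 0.0013 0.0013 0.0787 0.05" --pt "0 0 0 0.0013 0.0013 0.0787 0.05"

```text
clock: 25.28
eef_pos: [588.8, -104.2, 56.2]
tcp_rot: [3.141, -0.001, 0.92]
contact_force: [-1.7, 0.2, 6.6]
opening: 0.716
grasp_force: 33.0
```

To row units: -0.2 m / 0.75 = -0.2667, -0.195 m / 0.75 = -0.26.

move_arm --pt "0 0 0 0 0 -0.0133 0.05" --pt "0 0 0 0 0 -0.04 0.05" --pt "0 0 0 0 0 -0.08 0.05" --pt "0 0 0 0 0 -0.1333 0.05" --pt "0 0 0 0 0 -0.1867 0.05" --pt "0 0 0 0 0 -0.2333 0.05" --pt "0 0 0 0 0 -0.26 0.05" --pt "0 0 0 0 0 -0.2667 0.05"

```text
clock: 26.28
eef_pos: [588.7, -104.3, 256.8]
tcp_rot: [3.14, -0.001, 0.92]
contact_force: [1.0, 0.2, -5.0]
opening: 0.72
grasp_force: 34.4
```

move_arm --pt "0 0 0 0 0 0 0.05" --pt "0 0 0 0 0 0 0.05" --pt "0 0 0 0 0 0 0.05" --pt "0 0 0 0 0 0 0.05" --pt "0 0 0 0 0 0 0.05" --pt "0 0 0 0 0 0 0.05"

```text
clock: 27.02
eef_pos: [588.3, -104.2, 255.2]
tcp_rot: [-3.142, 0.0, 0.92]
contact_force: [0.8, -0.4, -5.1]
opening: 0.723
grasp_force: 34.4
```

Run:
```python
from h import *
weigh(8); go(588,-105,255,.92)
a=shot('scene');b=shot('side')
cv2.imwrite('pics/end.png',np.hstack([a[0][80:380,150:550],b[0][80:380,180:580]])[:,:,::-1])
```

```text
F [ 0.05  0.15 -4.31] sd [0.47 0.47 0.35]
clk 27.43 pos [ 588.3 -104.2  255.3] rpy [ 3.142 -0.     0.92 ] F [ 0.15 -0.34 -4.03] M [ 0.02 -0.03 -0.  ] grip 34.3844211101532 op 0.717 q [-0.18  0.29  1.67 -0.    1.18  0.47]
shift [-0.0008  0.0002  0.0003] turn [ 0. -0. -0.]
```

View pics/end.png

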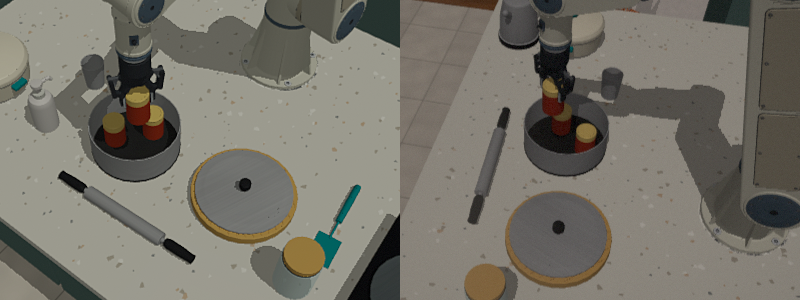

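The end view shows the heavy tin held upright at about (138,105) on the left. The other two stand in the box at (115,128) and (153,122), and the lid lies on the board at (245,185). Now I'll hand the job in.

```bash
python3 -c "
from rig import order
print(order.sign_off())"
```

```text
the job is handed in; nothing more can be done
None
```

I handed the job in with the heaviest tin (about 4.3 N, against 1.8 N and 1.2 N) held upright about 100 mm above the rim, the other two standing in the box and the lid flat on the board; sign-off returned no verdict.

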